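Load an urgent sample and hold the lane gate ajar past its sagging bolt

ROBOT

A 6-joint arm with a two-finger parallel gripper is mounted at the origin on the work surface. World frame = base frame: x ahead of the robot, y to its left, z up, the work surface at z = 0. Lengths are in m, angles in degrees, forces in N, time in s.
With the tool pointing down it reaches from about 0.4 to 0.825 m from the base axis. Payload 7 kg.
Tool frame: the origin (TCP) lies midway between the tips of the shut fingers; the grasp point (between the pads) lies 19 mm behind it; z points along the fingers, y is the direction in which the jaws open and shut (so a half turn about z gives the same grasp; the last joint's range is limited). The gripper opens to 88 mm and grips with 3 to 60 N. Pads are 19 mm wide; open, the fingers measure 130 mm over their backs; the gripper's body (78 mm by 193 mm) begins 47 mm behind the grasp point.
Start: joints at [-53.222, 20.546, 0.682, 0, -70.136, -16.507], TCP at [0.234, -0.633, 0.227] pointing down, gripper open.
Joint ranges: [-176.03, 176.03], [-82.01, 121.73], [-58.28, 71.71], [-173.87, 95.51], [-174.79, -0.11], [-173.66, 173.66]. Speed limits (degrees/s): [136.94, 136.94, 172.46, 180, 180, 180].

INTERFACE

Orientations are given as [roll, pitch, yaw] about the fixed x, y, z axes, in that order (R = Rz(yaw) Ry(pitch) Rx(roll)).
In Python, from plant import r gives the robot as it stands. The module is installed in compiled form; this text tells all that it offers.
- The arm moves only by the tool send_rows, never from a script. Its argument "motion" is a list of rows, each an object with "travel": the shift along the tool's x, y, z in m, a list of three; "spin": the turn about the tool's z in degrees. In form: [{"travel": [tx, ty, tz], "spin": spin}, ...]. A call has 1 to 5 rows; each row shifts and turns the pose as measured when the row begins, along the tool's axes as they then stand; what a row does not reach is not made up. A row lasts 1/12 s, in which the tool goes at most 41.7 mm and 7.16 degrees, less where a joint would pass 70% of its speed; a pose out of reach is approached as far as the arm can. A call is refused whole if a number of a shift passes 0.0417 or a number of a turn 7.16, either way. A call with a gripper value outside its range is refused whole. "gripper" is the gripper command: -1 is shut, 1 is fully open, values between are in proportion, set as the call begins (left out, the last holds). The fingers move at their own pace and stop on an object; "squeeze" is the grip in N (left out, the last holds). Time passes only in rows, so rows that do not move let the fingers close. It gives the time, the measured TCP pose, the force and the opening at its end, in the units of the state.
- r.get_state(): the state, without advancing time (a new reading comes with each control period).
- r.capture(name): name is "side" or "top" or "wrist"; returns (picture, depth): 400x640x3 uint8, blue, green, red; 400x640 float32, m along the optical axis (not along the pixel's ray), 0 where there is no reading.
- r.get_calibration(name): a dict with "fov_y" (degrees; the focal length in pixels is half the picture's height over the tangent of half this angle, whatever the lens; pixels are square), "cx", "cy" (the principal point, pixels), "origin" and "orientation" of the camera in the world. Camera axes: x right, y down, z forward; pixel columns grow to the right and rows downward; lengths in m; the calibration is good to about 2 mm. A picture is of the moment at which its call begins: read the wrist's pose just before it. get_calibration takes no time and is no camera call; for the wrist camera it gives the pose at the moment of the call.
- r.close_job(): hands the job in, once; it reports no verdict.
Trained networks look in the newest picture that a camera, given by its name, has taken for a name from the list of things; names that differ only in an ending like _2 or _b are one class to them, and where a whole thing is asked for, a point or a joint stands for the part that bears it (a point fixed in the world has none). Each returns a list of dicts, best first, with "conf" (0 to 1); they miss things now and then, are a little off and sometimes report something else, mostly with a low value. They report only what shows in the picture. A call takes as long as a camera call.
- r.boxes_of(camera, target): "at" ([x, y, z] in m, in the coordinates of the camera as it stood for that picture, good to about 4 mm: the middle of the surface that is visible of it).
- r.pinpoint(camera, target): "at" ([x, y, z] in m, in the coordinates of the camera as it stood for that picture, good to about 4 mm: a listed point, or the origin of a listed thing).
The state is a dict: "time_s": time; "joints": joint angles; "qd": joint speeds; "joint_torque": joint torques, N m; "tcp_pos": TCP position; "eef_rot": TCP orientation; "contact_force": force on the tool from outside, world axes, zero at the start; "moment": the same for the moment, N m; "gripper_width": finger opening in m.
Only numpy, scipy, OpenCV 4.12 (cv2) and the standard library are available. Lean on these libraries where they do the work, as an engineer would, in place of code of your own. Each camera call takes 0.05 s, during which the arm holds its last target. There are 200 camera calls.

TASK

Get the analyser ready to take an urgent sample: take the tall tube from the rack, drop it bottom end down all the way into the shuttle's empty well and let go of it. Then free the lane gate by its bolt knob: the bolt has sagged behind the keeper's bent lip, so lift it over the lip while drawing it back towards the hinge, without forcing it. Finish while holding: keep hold of the knob with the bolt drawn and the gate held still, ajar by about a hand's breadth (some 8 cm at its free edge) against its closer; leave the two short tubes, the bottle and the jar standing where they are.

Things in the scene. Friction and masses are not known exactly. Their poses are not given: they have to be found in the camera images.
- tall_tube: The urgent sample: the one tall capped tube, 110 mm long, clear wall 14 mm across, round bottom, grey cap 17 mm across and 20 mm high on top (cap from 90 to 110 mm). It stands upright, loosely, in one of the three holes of the arrival rack. Origin: centre of its bottom end; z along it to the cap. 20 g.
- short_tube1: Bystander: capped tube like the tall one but only 75 mm long, in another hole of the arrival rack. Origin: centre of its bottom end.
- short_tube2: Bystander: the other 75 mm tube, in the third hole of the rack. Origin: centre of its bottom end.
- rack: Arrival rack: fixed white block 165 mm along its x, 55 mm along its y, 40 mm high, with three 16 mm holes 30 mm deep (hole floors 10 mm above the work surface), in a row along its x, 55 mm apart, the middle one at its centre. Origin: centre of its underside.
- well (a point): Centre of the mouth of the single empty well of the shuttle: a fixed beige block 58 x 58 mm, 55 mm high, standing alone between rack and gate. The well is an upright round hole 17.5 mm wide, 43 mm deep, with a chamfered mouth. z points up; a seated tube's bottom is 43 mm below this point.
- lane: Fixed frame of the sample lane: two beige posts 118 mm high with the gate between them and a low channel behind. Origin: on the work surface under the middle of the shut gate. Its x points through the gate into the lane (away from the robot), its y along the shut gate from the hinge to the keeper post, z up.
- hinge (a point): On the work surface, on the upright hinge axis of the gate, 120 mm along -y of the lane's origin. The frame turns with the gate: y points along the gate to its free edge, x through the gate.
- gate_edge (a point): Top of the gate's free edge: the gate is a panel 12 mm thick, 238 mm from the hinge axis to this edge, top 100 mm above the work surface.
- gate (a joint): Angle of the gate, rad: 0 shut, grows as the free edge swings out to lane -x (towards the robot), limit 1.2. A spring closer pulls it shut with about 0.36 N m at 0 rising by 0.6 N m per rad, so it does not stay open by itself.
- bolt: Barrel bolt (about 2 N) on the gate's outer face: level steel rod 12 mm thick, upright round black knob 14 mm across, 75 mm from rod axis to top, and at the keeper end a toe hanging 10 mm below the rod. Origin: rod axis under the knob, at lane x -20, y 60, z 85 mm at start; axes as the gate's. Guide loops 40 mm and more from the knob, tops 109 mm above the work surface, are next to it tallest.
- knob (a point): Point on the knob's axis at a good height to pinch, 57 mm above the rod's axis (142 mm above the work surface at the start) and 18 mm below the knob's top. Frame parallel to the gate's. It moves with the bolt.
- draw (a joint): How far the bolt is drawn back, m: 0 shot (toe in the keeper), grows to 0.045 as the bolt slides along the gate towards the hinge (gate -y). Slides with about 1.5 N of friction and stays where left. The toe is clear of the keeper, and the gate free, from about 0.03.
- lift (a joint): How far the bolt is raised in its tall guide loops, m: 0 sagged, at most 0.014. It falls back by its weight when let go. Raised less than about 0.008 the toe catches behind the keeper's lip after 3 to 5 mm of draw; raised 0.010 to 0.013 it passes over it.
- keeper: Steel keeper on the keeper post, fixed, given in the lane's own frame (same origin and axes): open-topped trough from lane y 132 to 177, x -38 to -7 mm. Its front wall stops the gate while the toe is inside; on the gate side a lip bent upward, top 77 mm above the work surface, stands across the toe's way.
- reagent: Bystander: loose pale bottle 52 mm across, 85 mm high, standing beyond the rack. Origin: centre of its underside.
- vial: Bystander: loose small amber jar 34 mm across, 45 mm high, standing on the robot's side of the gate, towards its hinge. Origin: centre of its underside.

How it is judged (in metres and radians):
On the way, in this order (a step that is already met when the one before it is completed fails the run):
1. the tall tube stands seated in the well, let go (horizontal distance between tall_tube and well below 0.008 m and z of tall_tube in the frame of well below -0.036 m and angle between tall_tube's own z axis and vertical below 0.15 rad and contact force between the fingers and tall_tube below 0.1 N), for 0.2 s.
2. the bolt is lifted over the lip and drawn clear of the keeper (all of step 1 and value of joint draw above 0.03 m and contact force between the fingers and bolt above 0.5 N), for 0.1 s.
At the end, for the whole second after the job is handed in: Fingers hold the bolt (over 1 N), bolt drawn over 30 mm, gate still (under 0.06 rad/s) at 0.2 to 0.55 rad (48 to 130 mm open at its edge); tall tube untouched in the well, bottom 36 mm or more below the mouth, within 8 mm of its axis, tilted under 0.15 rad (all of step 1 and value of joint gate between 0.2 and 0.55 rad and velocity of joint gate between -0.06 and 0.06 rad/s and value of joint draw above 0.03 m and contact force between the fingers and bolt above 1 N); the arm keeps its last pose, push and grip.
It fails at once if a bystander is shifted by more than 25 mm or tipped more than 0.4 rad (distance of any of short_tube1, short_tube2, reagent, vial from where it was at the start of the episode above 0.025 m or angle between any of short_tube1, short_tube2, reagent, vial's own z axis and vertical above 0.4 rad).
It fails at once if the bolt is forced against the keeper with more than 45 N (contact force between bolt and keeper above 45 N).
It also fails if it takes over 58 s, if anything falls off the work surface, if the arm or the gripper's body presses on something with over 40 N, if the wrist force passes 120 N, or if a joint passes its speed limit or range.

## Working session

There is one attempt and no reset: what is moved stays moved. The work goes in short steps, Python scripts to look and compute and a tool call to move; the robot and the scene stay as the last step left them, time stands still between calls to the robot, and variables do not carry over. Pictures are saved under pics/ and viewed, about 8 in all and at most 12, crops included, and the job is handed in when it is done.

Besides the shell and the picture viewer there is one more tool, called after "Emit:" as a command line: name --argument value ..., lists and objects as JSON in quotes. send_rows: Moves the arm, as the interface text tells. Its arguments: {"type":"object","properties":{"motion":{"type":"array"},"gripper":{"type":"number"},"squeeze":{"type":"number"}},"required":["motion"]}

```bash
mkdir -p pics; cat > h.py <<'E'
import numpy as np, cv2
from scipy.spatial.transform import Rotation as R
from plant import r
np.set_printoptions(precision=4,suppress=True)
def cam(n):
    c=r.get_calibration(n); o=c['orientation']
    M=R.from_euler('xyz',o,degrees=True).as_matrix() if np.size(o)==3 else np.array(o)
    return c,M,np.array(c['origin'])
def w(n,p,cal=None):
    c,M,o=cal or cam(n); return M@np.array(p)+o
def px(n,u,v,d,cal=None):
    c,M,o=cal or cam(n); f=200/np.tan(np.radians(c['fov_y']/2))
    return M@np.array([(u-c['cx'])/f*d,(v-c['cy'])/f*d,d])+o
E
python3 - <<'E'
from h import *
print(r.get_state()); 
for n in ['side','top','wrist']:
    print(n,r.get_calibration(n))
for n in ['side','top']:
    im,d=r.capture(n); cv2.imwrite(f'pics/{n}0.png',im); np.save(n+'0.npy',d)
    for t in ['tall_tube','short_tube1','rack','well','lane','hinge','gate_edge','knob','bolt','keeper','reagent','vial']:
        print(n,t,[(np.round(w(n,q['at']),4).tolist(),round(q['conf'],2)) for q in r.pinpoint(n,t)[:3]])
E
```

```text
{'time_s': 0.0, 'joints': array([-53.2218,  20.5922,   0.6343,  -0.0198, -70.1359, -16.5082]), 'qd': array([ 0.0405, -0.0177,  0.0421, -0.0043, -0.0198, -0.0101]), 'joint_torque': array([ -0.0028, -58.2719,  29.3051,   6.9975,   0.0067,  -0.0002]), 'tcp_pos': array([ 0.2337, -0.6327,  0.2256]), 'eef_rot': array([ 179.9047,   -0.0089, -159.7367]), 'contact_force': array([ 0.1619, -0.4454, -0.7067]), 'moment': array([-0.0078,  0.0361,  0.0119]), 'gripper_width': 0.08761577180794611}
side {'fov_y': 56.508377367314026, 'cx': 321.4752435382526, 'cy': 200.24386669816425, 'origin': array([0.5315, 0.6713, 0.4958]), 'orientation': array([-120.7413,   -0.2412, -176.8417])}
top {'fov_y': 51.64178331788064, 'cx': 326.8945433316071, 'cy': 196.35929721274715, 'origin': array([0.4814, 0.0077, 0.9901]), 'orientation': array([-175.473 ,    1.8433,  -91.1531])}
wrist {'fov_y': 63.881839616095185, 'cx': 323.3864459828858, 'cy': 203.96908213346202, 'origin': array([ 0.167 , -0.6577,  0.3837]), 'orientation': array([164.5556,  -0.1252, 110.2972])}
side tall_tube [([0.4355, 0.2795, 0.0083], 0.73)]
side sh
[... 573 characters left out ...]
2759, 0.0123], 0.65), ([0.7083, 0.2211, -0.0004], 0.51)]
top short_tube1 [([0.4899, 0.2878, 0.0098], 0.57), ([0.5482, 0.2972, 0.0103], 0.47), ([0.6, -0.1615, -0.0003], 0.28)]
top rack []
top well [([0.5341, 0.1703, 0.0503], 0.72)]
top lane [([0.6036, -0.1587, 0.0002], 0.77), ([0.4928, 0.2887, 0.0098], 0.27)]
top hinge [([0.5899, -0.279, -0.0013], 0.9), ([0.6207, -0.0456, 0.097], 0.74), ([0.5344, 0.1725, 0.0504], 0.58)]
top gate_edge [([0.6183, -0.0441, 0.0968], 0.7)]
top knob [([0.5883, -0.1007, 0.1422], 0.78)]
top bolt [([0.5929, -0.0994, 0.0822], 0.89)]
top keeper []
top reagent [([0.707, 0.2209, -0.0027], 0.66)]
top vial [([0.4937, 0.2859, 0.0031], 0.63), ([0.4477, -0.289, 0.0038], 0.57)]
```

View pics/top0.png

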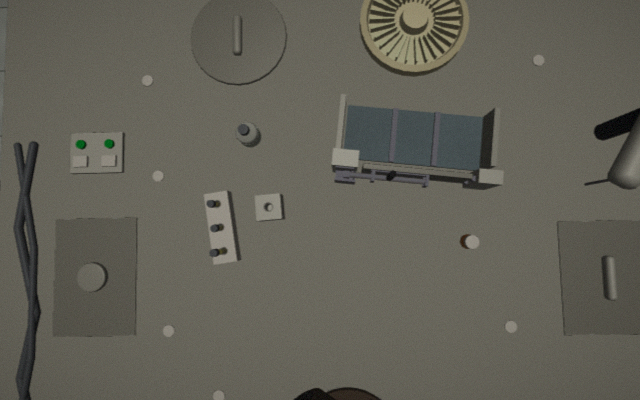

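View pics/side0.png

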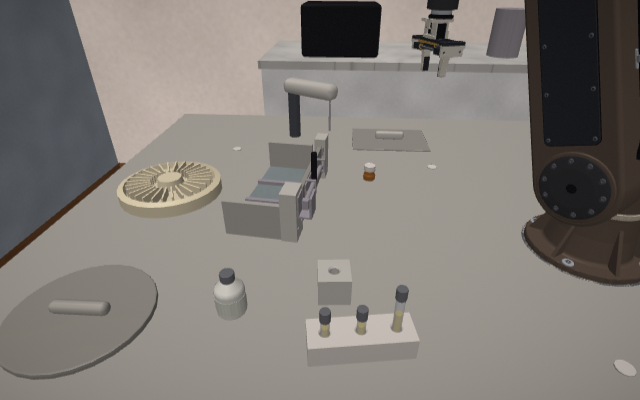

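The top picture shows the rack at (222,228) with the tall tube nearest the robot (214,252), the shuttle at (268,207), and the knob at (391,176). The side picture confirms the tall tube at (400,305). Both agree with the networks, so I'm moving to the rack.

Emit:
send_rows --motion '[{"travel": [-0.03,0.027,0],"spin": 0},{"travel": [-0.03,0.027,0],"spin": 0},{"travel": [-0.03,0.027,0],"spin": 0},{"travel": [-0.03,0.027,0],"spin": 0},{"travel": [-0.03,0.027,0],"spin": 0}]' --gripper 0

```text
time_s: 1.72
tcp_pos: [0.3266, -0.4548, 0.2233]
eef_rot: [179.9, -0.2, -160.3]
contact_force: [0.8, -0.0, 0.2]
gripper_width: 0.0596
```

Emit:
send_rows --motion '[{"travel": [-0.03,0.027,0],"spin": 0},{"travel": [-0.03,0.027,0],"spin": 0},{"travel": [-0.03,0.027,0],"spin": 0},{"travel": [-0.03,0.027,0],"spin": 0},{"travel": [-0.03,0.027,0],"spin": 0}]'

```text
time_s: 2.13
tcp_pos: [0.4241, -0.2701, 0.2245]
eef_rot: [-180.0, -0.0, -160.4]
contact_force: [1.6, -0.1, 0.6]
gripper_width: 0.0439
```

```bash
cat >> h.py <<'E'
def go(target,yaw=None,n=None):
    s=r.get_state(); p=s['tcp_pos']; M=R.from_euler('xyz',s['eef_rot'],degrees=True).as_matrix()
    t=M.T@(np.array(target)-p); dy=0
    if yaw is not None: dy=-((yaw-s['eef_rot'][2]+180)%360-180)
    print('t',round(s['time_s'],2),'tcp',p,'rot',s['eef_rot'],'w',round(s['gripper_width'],4),'F',s['contact_force'])
    print(' tool delta',t,'spin',round(dy,2), 'norm',np.linalg.norm(t))
    return t
E
python3 -c "
from h import *
go([.436,.278,.2],-171.8)"
```

```text
t 2.13 tcp [ 0.4241 -0.2701  0.2245] rot [-179.9777   -0.0039 -160.3964] w 0.0439 F [ 1.6355 -0.1415  0.6378]
 tool delta [-0.1951  0.5124  0.0243] spin 11.4 norm 0.5488040266042546
```

Emit:
send_rows --motion '[{"travel": [-0.0145,0.038,0],"spin": 0},{"travel": [-0.0145,0.038,0],"spin": 0},{"travel": [-0.0145,0.038,0],"spin": 0},{"travel": [-0.0145,0.038,0],"spin": 0},{"travel": [-0.0145,0.038,0],"spin": 0}]'

```text
time_s: 2.55
tcp_pos: [0.4309, -0.062, 0.2253]
eef_rot: [-179.9, 0.2, -160.4]
contact_force: [1.8, 1.1, 0.3]
gripper_width: 0.0438
```

Emit:
send_rows --motion '[{"travel": [-0.0145,0.038,0],"spin": 0},{"travel": [-0.0145,0.038,0],"spin": 0},{"travel": [-0.0145,0.038,0],"spin": 0},{"travel": [-0.0145,0.038,0],"spin": 0},{"travel": [-0.0145,0.038,0],"spin": 0}]'

```text
time_s: 2.97
tcp_pos: [0.433, 0.1466, 0.2283]
eef_rot: [-180.0, 0.6, -160.3]
contact_force: [2.0, -0.2, 0.1]
gripper_width: 0.0437
```

Emit:
send_rows --motion '[{"travel": [-0.01,0.03,0],"spin": 4},{"travel": [0,0,0],"spin": 4},{"travel": [0,0,0],"spin": 4},{"travel": [0,0,0],"spin": 0},{"travel": [0,0,0],"spin": 0}]' --gripper 0.1

```text
time_s: 3.38
tcp_pos: [0.4317, 0.1892, 0.2293]
eef_rot: [179.8, 0.8, -172.1]
contact_force: [-0.3, 0.4, -0.2]
gripper_width: 0.0487
```

```bash
python3 - <<'E'
from h import *
cal=cam('wrist'); im,d=r.capture('wrist'); cv2.imwrite('pics/w1.png',im); np.save('w1.npy',d)
print(cal[0])
for t in ['tall_tube','short_tube1','well','rack']:
    print(t,[(w('wrist',q['at'],cal),round(q['conf'],2)) for q in r.pinpoint('wrist',t)[:3]])
    print(' box',[(w('wrist',q['at'],cal),round(q['conf'],2)) for q in r.boxes_of('wrist',t)[:3]])
go([.436,.278,.2],-171.8)
E
```

```text
{'fov_y': 63.881839616095185, 'cx': 323.3864459828858, 'cy': 203.96908213346202, 'origin': array([0.3592, 0.1784, 0.3864]), 'orientation': array([163.7696,  -0.2586,  97.9393])}
tall_tube [(array([0.4356, 0.2779, 0.0128]), 0.6)]
 box [(array([0.432 , 0.271 , 0.1154]), 0.93)]
short_tube1 [(array([0.4923, 0.2844, 0.0059]), 0.56)]
 box [(array([ 0.6154, -0.0471,  0.0846]), 0.63), (array([0.4845, 0.2884, 0.0705]), 0.45), (array([0.433 , 0.2738, 0.1149]), 0.17)]
well [(array([0.5405, 0.1727, 0.056 ]), 0.58)]
 box [(array([0.5106, 0.1732, 0.0547]), 0.64)]
rack [(array([ 0.4965,  0.2857, -0.0005]), 0.67)]
 box [(array([0.447 , 0.2759, 0.0398]), 0.57)]
t 3.83 tcp [0.4319 0.1886 0.2294] rot [ 179.7745    0.789  -172.2587] w 0.0481 F [0.1369 0.52   0.7878]
 tool delta [-0.0156  0.0879  0.0299] spin -0.46 norm 0.0941609340377779
```

View pics/w1.png

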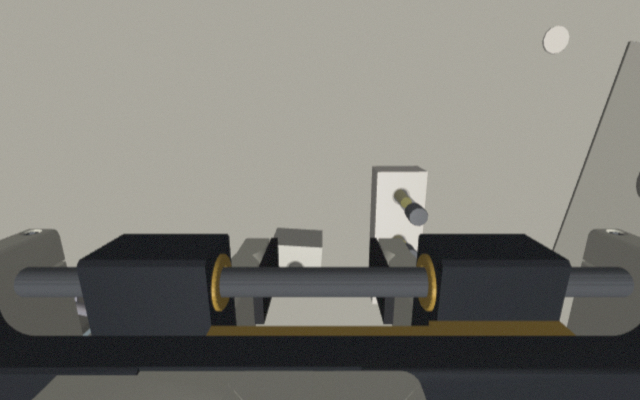

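```bash
python3 - <<'E'
from h import *
from scipy import ndimage
def cloud(n,d,cal):
    c,M,o=cal; f=200/np.tan(np.radians(c['fov_y']/2))
    v,u=np.mgrid[:400,:640]; P=np.stack([(u-c['cx'])/f*d,(v-c['cy'])/f*d,d],-1)@M.T+o
    P[d<=0]=np.nan; return P
cw=cam('wrist'); Pw=cloud('wrist',np.load('w1.npy'),cw)
for n,P in [('wrist',Pw),('top',cloud('top',np.load('top0.npy'),cam('top'))),('side',cloud('side',np.load('side0.npy'),cam('side')))]:
    m=(abs(P[...,0]-.436)<.03)&(abs(P[...,1]-.278)<.03)&(P[...,2]>.115)&(P[...,2]<.13)
    q=P[m]; print(n,'cap',m.sum(),np.median(q,0),q.min(0) if len(q) else '',q.max(0) if len(q) else '')
    for nm,c0,zz in [('shuttle',(.534,.17),(.048,.062)),('rack',(.491,.286),(.033,.046))]:
        m=(abs(P[...,0]-c0[0])<.1)&(abs(P[...,1]-c0[1])<.045)&(P[...,2]>zz[0])&(P[...,2]<zz[1])
        q=P[m].astype(np.float32)
        if len(q)>30: print(n,nm,len(q),cv2.minAreaRect(q[:,:2].copy()),np.median(q[:,2]))
# well hole in top image
im=cv2.imread('pics/top0.png'); g=im[185:230,245:295]; cv2.imwrite('pics/crop.png',cv2.resize(g,None,fx=8,fy=8))
P=cloud('top',np.load('top0.npy'),cam('top'))
gg=cv2.cvtColor(im,cv2.COLOR_BGR2GRAY)[195:220,255:283]; print(gg[::1,::1])
E
```

```text
wrist cap 294 [0.4355 0.2731 0.1197] [0.4278 0.2654 0.1152] [0.4441 0.2818 0.1222]
wrist shuttle 911 ((0.518195629119873, 0.17388084530830383), (0.026902632787823677, 0.04910972714424133), 6.757769584655762) 0.054778986
wrist rack 2915 ((0.49245524406433105, 0.28548046946525574), (0.16648027300834656, 0.05555104464292526), 8.140995025634766) 0.039894655
top cap 55 [0.4385 0.2771 0.1195] [0.4302 0.2696 0.115 ] [0.445  0.2856 0.1233]
top shuttle 617 ((0.535444438457489, 0.17248684167861938), (0.057943422347307205, 0.05889654904603958), 4.311504364013672) 0.05510767
top rack 1484 ((0.4917829632759094, 0.2864137291908264), (0.16512173414230347, 0.05639305338263512), 8.367772102355957) 0.040064774
side cap 107 [0.4381 0.28   0.12  ] [0.4292 0.2682 0.1151] [0.4457 0.2863 0.1222]
side shuttle 794 ((0.534835696220398, 0.17112483084201813), (0.056935377418994904, 0.060576409101486206), 3.614290475845337) 0.055273928
side rack 3155 ((0.49165162444114685, 0.28525933623313904), (0.165202334523201, 0.057704877108335495), 8.356593132019043) 0.040311515
[[116 125 123 123 129 130 134 140 141 140 139
[... 2180 characters left out ...]
112 129 136 136 136 139 139 138 135 135 139 135 136 140 137 136 140 141
  140 141 138 140 136 137 141 141 102  56]
 [109 129 136 138 135 140 137 135 133 138 135 142 135 138 138 143 137 133
  139 141 142 138 139 138 138 140 108  58]
 [105 126 134 138 136 138 138 137 140 136 138 137 137 137 139 142 141 139
  138 137 138 142 140 141 140 142 111  74]
 [108 127 136 136 136 136 137 138 139 138 140 140 140 140 140 140 135 140
  143 138 139 139 143 140 143 139 114  64]
 [104 130 137 135 137 136 140 139 141 143 140 139 141 137 136 133 129 133
  136 130 132 130 131 126 128 121  85  60]
 [109 122 136 135 134 132 131 131 129 133 126 125 129 125 116 109 103  91
   90  95  80  78  73  67  71  69  74  77]]
```

```bash
python3 -c "
from h import *
go([.437,.277,.089],-171.7)"
```

```text
t 3.83 tcp [0.4319 0.1886 0.2294] rot [ 179.7745    0.789  -172.2587] w 0.0481 F [0.1369 0.52   0.7878]
 tool delta [-0.015   0.0863  0.1409] spin -0.56 norm 0.16594566116665627
```

Emit:
send_rows --motion '[{"travel": [-0.006,0.034,0],"spin": 0},{"travel": [-0.006,0.034,0.02],"spin": 0},{"travel": [-0.003,0.018,0.02],"spin": 0},{"travel": [0,0,0.02],"spin": 0},{"travel": [0,0,0],"spin": 0}]'

```text
time_s: 4.25
tcp_pos: [0.4377, 0.2797, 0.1704]
eef_rot: [179.5, 1.1, -172.4]
contact_force: [-0.9, -0.8, -1.2]
gripper_width: 0.0482
```

```bash
python3 -c "
from h import *
go([.437,.277,.089],-171.7)"
```

```text
t 4.25 tcp [0.4377 0.2797 0.1704] rot [ 179.5443    1.0744 -172.3838] w 0.0482 F [-0.9379 -0.8191 -1.2167]
 tool delta [ 0.0026 -0.0032  0.0813] spin -0.68 norm 0.08139980533510388
```

Emit:
send_rows --motion '[{"travel": [0.001,-0.001,0.02],"spin": 0},{"travel": [0.001,-0.001,0.02],"spin": 0},{"travel": [0,-0.001,0.02],"spin": 0},{"travel": [0,0,0.02],"spin": 0},{"travel": [0,0,0],"spin": 0}]'

```text
time_s: 4.67
tcp_pos: [0.4397, 0.2776, 0.0919]
eef_rot: [179.5, 1.3, -172.3]
contact_force: [-0.3, -0.8, -0.4]
gripper_width: 0.0481
```

Emit:
send_rows --motion '[{"travel": [0,0,0],"spin": 0},{"travel": [0,0,0],"spin": 0},{"travel": [0,0,0],"spin": 0},{"travel": [0,0,0],"spin": 0},{"travel": [0,0,0],"spin": 0}]' --gripper -1 --squeeze 12

```text
time_s: 5.08
tcp_pos: [0.4421, 0.2786, 0.0977]
eef_rot: [179.3, 1.5, -172.3]
contact_force: [0.2, -0.4, -0.2]
gripper_width: 0.0206
```

```bash
python3 -c "
from h import *
go([.437,.277,.089],-171.7)"
```

```text
t 5.08 tcp [0.4421 0.2786 0.0977] rot [ 179.3178    1.5459 -172.2912] w 0.0206 F [ 0.2125 -0.4125 -0.1537]
 tool delta [ 0.0055 -0.001   0.0086] spin -0.59 norm 0.010201284382829504
```

Emit:
send_rows --motion '[{"travel": [0.005,0,0.008],"spin": 0},{"travel": [0.001,0,0.003],"spin": 0},{"travel": [0.0005,0,0.001],"spin": 0},{"travel": [0.0005,0,0.001],"spin": 0},{"travel": [0.0005,0,0.001],"spin": 0}]'

```text
time_s: 5.5
tcp_pos: [0.4399, 0.2813, 0.0914]
eef_rot: [178.9, 2.4, -172.1]
contact_force: [0.2, -2.3, 6.9]
gripper_width: 0.0169
```

```bash
python3 -c "
from h import *
go([.437,.277,.089],-171.7)"
```

```text
t 5.5 tcp [0.4399 0.2813 0.0914] rot [ 178.9223    2.3612 -172.0686] w 0.0169 F [ 0.2384 -2.281   6.926 ]
 tool delta [ 0.0035 -0.0039  0.0021] spin -0.37 norm 0.005698110614386129
```

Emit:
send_rows --motion '[{"travel": [0,0,-0.02],"spin": 0},{"travel": [0,0,-0.02],"spin": 0},{"travel": [0,0,-0.02],"spin": 0},{"travel": [0,0,-0.015],"spin": 0}]' --squeeze 15

```text
time_s: 5.83
tcp_pos: [0.4347, 0.2773, 0.1658]
eef_rot: [179.2, 2.1, -172.1]
contact_force: [0.6, 0.2, -0.2]
gripper_width: 0.0163
```

```bash
python3 - <<'E'
from h import *
im,d=r.capture('side'); cv2.imwrite('pics/s2.png',cv2.resize(im[180:360,300:480],None,fx=3,fy=3))
for i in range(2):
  for n in ['side','top']:
    if n=='top': r.capture(n)
    print(n,[(w(n,q['at']),round(q['conf'],2)) for q in r.pinpoint(n,'tall_tube')[:2]],[(w(n,q['at']),round(q['conf'],2)) for q in r.pinpoint(n,'well')[:1]])
go([.535,.172,.172],-171.7)
E
```

```text
side [(array([0.4361, 0.2788, 0.0831]), 0.71)] [(array([0.5375, 0.1673, 0.0553]), 0.64)]
top [] [(array([0.537 , 0.1743, 0.0529]), 0.89)]
side [(array([0.4361, 0.2788, 0.0831]), 0.71)] [(array([0.5375, 0.1673, 0.0553]), 0.64)]
top [] [(array([0.5344, 0.1714, 0.0525]), 0.89)]
t 6.38 tcp [0.4345 0.2769 0.1636] rot [ 179.263     1.9944 -172.1016] w 0.0165 F [-0.3751 -0.7393 -0.0241]
 tool delta [-0.0854 -0.1176 -0.007 ] spin -0.4 norm 0.14549408666393576
```

View pics/s2.png

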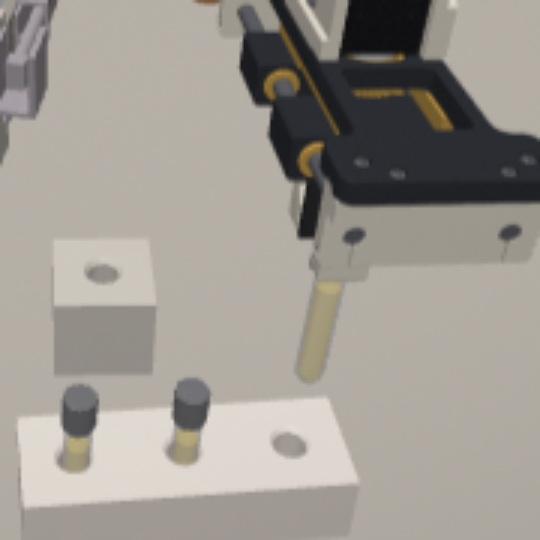

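```bash
cat >> h.py <<'E'
def cloud(n,d,cal=None):
    c,M,o=cal or cam(n); f=200/np.tan(np.radians(c['fov_y']/2))
    v,u=np.mgrid[:400,:640]; P=np.stack([(u-c['cx'])/f*d,(v-c['cy'])/f*d,d],-1)@M.T+o
    P[d<=0]=np.nan; return P
def tube(c0,zlo,zhi,rad=.03,n='side'):
    _,d=r.capture(n); P=cloud(n,d).reshape(-1,3)
    q=P[(np.hypot(P[:,0]-c0[0],P[:,1]-c0[1])<rad)&(P[:,2]>zlo)&(P[:,2]<zhi)]
    print('pts',len(q)); A=np.c_[q[:,2],np.ones(len(q))]
    zs=np.linspace(zlo,zhi,8)
    for a,b in zip(zs,zs[1:]):
        s=q[(q[:,2]>=a)&(q[:,2]<b)]
        if len(s)>3: print(' z %.3f x %.4f..%.4f med %.4f y %.4f..%.4f n %d'%((a+b)/2,s[:,0].min(),s[:,0].max(),np.median(s[:,0]),s[:,1].min(),s[:,1].max(),len(s)))
E
python3 -c "
from h import *
tube([.436,.278],.08,.16)"
```

```text
pts 339
 z 0.086 x 0.4274..0.4387 med 0.4347 y 0.2768..0.2833 n 24
 z 0.097 x 0.4258..0.4392 med 0.4341 y 0.2738..0.2835 n 55
 z 0.109 x 0.4254..0.4388 med 0.4339 y 0.2738..0.2832 n 60
 z 0.120 x 0.4243..0.4385 med 0.4333 y 0.2739..0.2837 n 64
 z 0.131 x 0.4241..0.4376 med 0.4326 y 0.2729..0.2837 n 66
 z 0.143 x 0.4237..0.4373 med 0.4321 y 0.2736..0.2838 n 60
 z 0.154 x 0.4251..0.4346 med 0.4310 y 0.2801..0.2834 n 10
```

Emit:
send_rows --motion '[{"travel": [-0.0215,-0.0295,0],"spin": 0},{"travel": [-0.0215,-0.0295,0],"spin": 0},{"travel": [-0.0215,-0.0295,0],"spin": 0},{"travel": [-0.0215,-0.0295,0],"spin": 0},{"travel": [0,0,0.002],"spin": 0}]'

```text
time_s: 6.85
tcp_pos: [0.5397, 0.1712, 0.163]
eef_rot: [179.2, 2.1, -171.6]
contact_force: [0.4, 0.9, -0.2]
gripper_width: 0.0163
```

```bash
python3 -c "
from h import *
go([.5355,.172,.15],-171.7)
tube([.535,.172],.06,.16)
go([.5355,.172,.15],-171.7)"
```

```text
t 6.85 tcp [0.5397 0.1712 0.163 ] rot [ 179.249     2.0636 -171.5628] w 0.0163 F [ 0.4425  0.9022 -0.2302]
 tool delta [0.0045 0.0013 0.0129] spin 0.14 norm 0.013667302679498233
pts 271
 z 0.081 x 0.5324..0.5426 med 0.5374 y 0.1729..0.1772 n 9
 z 0.096 x 0.5308..0.5446 med 0.5375 y 0.1674..0.1776 n 55
 z 0.110 x 0.5297..0.5433 med 0.5378 y 0.1682..0.1770 n 58
 z 0.124 x 0.5298..0.5433 med 0.5364 y 0.1679..0.1780 n 57
 z 0.139 x 0.5287..0.5420 med 0.5360 y 0.1695..0.1781 n 60
 z 0.153 x 0.5289..0.5421 med 0.5354 y 0.1689..0.1784 n 32
t 6.9 tcp [0.538  0.1721 0.1621] rot [ 179.236     1.9825 -171.6286] w 0.0164 F [-0.3612 -0.0672 -1.3397]
 tool delta [0.0029 0.0001 0.0121] spin 0.07 norm 0.01240814800949872
```

Emit:
send_rows --motion '[{"travel": [0.003,0.0005,0.006],"spin": 0},{"travel": [0.0005,0,0.006],"spin": 0},{"travel": [0.0005,0,0.003],"spin": 0}]'

```text
time_s: 7.15
tcp_pos: [0.5338, 0.1721, 0.1454]
eef_rot: [179.2, 1.9, -171.8]
contact_force: [0.2, -0.3, 0.2]
gripper_width: 0.0161
```

```bash
python3 -c "
from h import *
go([.5355,.172,.094],-171.7)
tube([.535,.172],.06,.15)
go([.5355,.172,.094],-171.7)"
```

```text
t 7.15 tcp [0.5338 0.1721 0.1454] rot [ 179.2347    1.9457 -171.7515] w 0.0161 F [ 0.2162 -0.3242  0.2142]
 tool delta [ 0.0001 -0.001   0.0514] spin -0.05 norm 0.05141027217828487
pts 267
 z 0.066 x 0.5267..0.5372 med 0.5319 y 0.1730..0.1769 n 16
 z 0.079 x 0.5251..0.5374 med 0.5312 y 0.1719..0.1784 n 48
 z 0.092 x 0.5240..0.5377 med 0.5316 y 0.1677..0.1781 n 48
 z 0.105 x 0.5242..0.5363 med 0.5302 y 0.1715..0.1780 n 44
 z 0.118 x 0.5231..0.5366 med 0.5298 y 0.1690..0.1782 n 58
 z 0.131 x 0.5234..0.5351 med 0.5292 y 0.1722..0.1792 n 38
 z 0.144 x 0.5208..0.5439 med 0.5302 y 0.1634..0.1960 n 15
t 7.2 tcp [0.5333 0.1721 0.1448] rot [ 179.2504    1.8872 -171.7349] w 0.0169 F [-0.5853 -0.7844 -0.8781]
 tool delta [-0.0005 -0.001   0.0509] spin -0.03 norm 0.050898208646464674
```

Emit:
send_rows --motion '[{"travel": [-0.0025,0,0.003],"spin": 0},{"travel": [0,0,0.008],"spin": 0},{"travel": [0,0,0.008],"spin": 0},{"travel": [0,0,0.004],"spin": 0}]'

```text
time_s: 7.53
tcp_pos: [0.5358, 0.1752, 0.121]
eef_rot: [179.2, 2.0, -171.4]
contact_force: [0.9, -2.3, 1.6]
gripper_width: 0.0166
```

```bash
python3 -c "
from h import *
go([.5355,.172,.094],-171.7)
tube([.535,.172],.056,.13)
go([.5355,.172,.094],-171.7)"
```

```text
t 7.53 tcp [0.5358 0.1752 0.121 ] rot [ 179.2485    1.9849 -171.4429] w 0.0166 F [ 0.9142 -2.3078  1.6209]
 tool delta [ 0.0017 -0.0035  0.027 ] spin 0.26 norm 0.02724331788634235
pts 337
 z 0.061 x 0.5088..0.5629 med 0.5334 y 0.1454..0.1996 n 144
 z 0.072 x 0.5268..0.5407 med 0.5336 y 0.1725..0.1806 n 37
 z 0.082 x 0.5269..0.5391 med 0.5337 y 0.1742..0.1815 n 39
 z 0.093 x 0.5257..0.5394 med 0.5324 y 0.1713..0.1812 n 43
 z 0.104 x 0.5259..0.5378 med 0.5326 y 0.1756..0.1807 n 37
 z 0.114 x 0.5294..0.5344 med 0.5319 y 0.1790..0.1802 n 4
 z 0.125 x 0.5216..0.5442 med 0.5312 y 0.1918..0.2004 n 33
t 7.58 tcp [0.5355 0.175  0.1204] rot [ 179.2701    1.9283 -171.4525] w 0.0166 F [ 1.0345 -1.1669 -1.5928]
 tool delta [ 0.0014 -0.0033  0.0263] spin 0.25 norm 0.026566407272329083
```

Emit:
send_rows --motion '[{"travel": [0.0005,-0.002,0.006],"spin": 0},{"travel": [0,-0.001,0.007],"spin": 0},{"travel": [0,-0.0005,0.006],"spin": 0},{"travel": [0,-0.0005,0.004],"spin": 0}]'

```text
time_s: 7.92
tcp_pos: [0.5367, 0.1719, 0.0955]
eef_rot: [179.2, 2.0, -171.4]
contact_force: [0.1, 0.9, 0.5]
gripper_width: 0.0165
```

```bash
python3 -c "
from h import *
go([.5355,.172,.094],-171.7)"
```

```text
t 7.92 tcp [0.5367 0.1719 0.0955] rot [ 179.2148    1.9987 -171.4293] w 0.0165 F [0.0928 0.9227 0.5057]
 tool delta [0.0013 0.0003 0.0014] spin 0.27 norm 0.0019368529406131728
```

Emit:
send_rows --motion '[{"travel": [0,0,0.001],"spin": 0},{"travel": [0,0,0.001],"spin": 0},{"travel": [0,0,0.001],"spin": 0},{"travel": [0,0,0.001],"spin": 0},{"travel": [0,0,0.001],"spin": 0}]' --gripper 0.1

```text
time_s: 8.33
tcp_pos: [0.5366, 0.1716, 0.0888]
eef_rot: [179.2, 1.9, -171.5]
contact_force: [-0.3, 0.5, -1.1]
gripper_width: 0.044
```

Emit:
send_rows --motion '[{"travel": [0,0,-0.03],"spin": 0},{"travel": [0,0,-0.03],"spin": 0},{"travel": [0,0,-0.03],"spin": 0},{"travel": [0,0,-0.03],"spin": 0}]'

```text
time_s: 8.67
tcp_pos: [0.529, 0.1672, 0.2054]
eef_rot: [179.6, 1.1, -171.5]
contact_force: [1.0, 0.3, -0.5]
gripper_width: 0.0484
```

```bash
python3 - <<'E'
from h import *
tube([.535,.172],.057,.13)
im,d=r.capture('side'); cv2.imwrite('pics/s3.png',cv2.resize(im[130:330,260:460],None,fx=3,fy=3))
print([(w('side',q['at']),round(q['conf'],2)) for q in r.pinpoint('side','tall_tube')[:2]])
kn=[]
for n in ['side','top']:
    im,d=r.capture(n); P=cloud(n,d)
    for t in ['knob','bolt','gate_edge','hinge']:
        print(n,t,[(w(n,q['at']),round(q['conf'],2)) for q in r.pinpoint(n,t)[:1]])
    m=(np.hypot(P[...,0]-.588,P[...,1]+.1)<.03)&(P[...,2]>.115)&(P[...,2]<.17); q=P[m]
    print(n,'knob pts',len(q),q.min(0),q.max(0),np.median(q,0))
go([.588,-.1,.20],172.9)
E
```

```text
pts 305
 z 0.062 x 0.5088..0.5606 med 0.5335 y 0.1460..0.1984 n 45
 z 0.073 x 0.5267..0.5390 med 0.5336 y 0.1713..0.1788 n 38
 z 0.083 x 0.5254..0.5392 med 0.5322 y 0.1693..0.1781 n 38
 z 0.094 x 0.5256..0.5377 med 0.5316 y 0.1721..0.1778 n 38
 z 0.104 x 0.5226..0.5379 med 0.5311 y 0.1706..0.1800 n 40
 z 0.114 x 0.5228..0.5382 med 0.5312 y 0.1712..0.1803 n 52
 z 0.125 x 0.5232..0.5383 med 0.5299 y 0.1618..0.1782 n 54
[(array([0.4878, 0.2816, 0.0012]), 0.28)]
side knob [(array([ 0.5922, -0.0995,  0.1463]), 0.75)]
side bolt [(array([ 0.5885, -0.1021,  0.0863]), 0.85)]
side gate_edge [(array([ 0.6195, -0.0527,  0.103 ]), 0.67)]
side hinge []
side knob pts 117 [ 0.5847 -0.1044  0.1152] [ 0.5966 -0.0918  0.1619] [ 0.5896 -0.0958  0.1403]
top knob [(array([ 0.5912, -0.0975,  0.1422]), 0.6)]
top bolt [(array([ 0.5928, -0.0998,  0.0879]), 0.77)]
top gate_edge [(array([ 0.6177, -0.0417,  0.0931]), 0.88)]
top hinge [(array([ 0.5887, -0.276 , -0.0016]), 0.9)]
top knob pts 60 [ 0.5842 -0.1052  0.115 ] [ 0.5961 -0.0925  0.1635] [ 0.5891 -0.0976  0.1594]
t 9.32 tcp [0.5293 0.1673 0.2036] rot [ 179.5731    1.1208 -171.5296] w 0.0481 F [ 0.6037 -0.4665 -0.0113]
 tool delta [-0.0186 -0.2731  0.002 ] spin 15.57 norm 0.27372176128591663
```

View pics/s3.png

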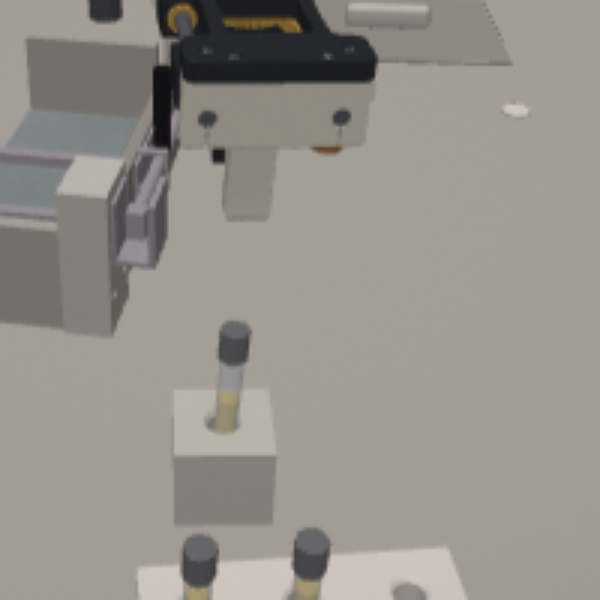

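```bash
python3 - <<'E'
from h import *
for n in ['side','top']:
    _,d=r.capture(n); P=cloud(n,d).reshape(-1,3)
    q=P[(np.hypot(P[:,0]-.532,P[:,1]-.171)<.012)&(P[:,2]>.1)&(P[:,2]<.15)]; print(n,len(q),np.sort(q[:,2])[-8:])
    q=q[q[:,2]>q[:,2].max()-.004]; print(q.mean(0))
E
```

```text
side 141 [0.1226 0.1226 0.1228 0.1228 0.1228 0.1229 0.1229 0.1231]
[0.5305 0.1716 0.1217]
top 0 []Traceback (most recent call last):
  File "<stdin>", line 5, in <module>
    return umr_maximum(a, axis, None, out, keepdims, initial, where)
ValueError: zero-size array to reduction operation maximum which has no identity
```

Emit:
send_rows --motion '[{"travel": [-0.002,-0.035,-0.001],"spin": 0},{"travel": [-0.002,-0.035,-0.001],"spin": 0},{"travel": [-0.002,-0.035,0],"spin": 0},{"travel": [-0.002,-0.035,0],"spin": 0},{"travel": [-0.002,-0.035,0],"spin": 0}]'

```text
time_s: 9.83
tcp_pos: [0.5666, -0.0035, 0.2048]
eef_rot: [179.5, 1.2, -170.9]
contact_force: [0.7, 0.5, 0.3]
gripper_width: 0.0482
```

Emit:
send_rows --motion '[{"travel": [0,-0.03,0],"spin": 5},{"travel": [0,0,0],"spin": 5},{"travel": [0,0,0],"spin": 5},{"travel": [0,0,0],"spin": 0}]'

```text
time_s: 10.17
tcp_pos: [0.572, -0.0421, 0.2039]
eef_rot: [179.3, 1.0, 173.1]
contact_force: [0.1, -0.4, 0.1]
gripper_width: 0.0482
```

```bash
python3 - <<'E'
from h import *
go([.5905,-.099,.125],172.9)
cal=cam('wrist'); im,d=r.capture('wrist'); P=cloud('wrist',d,cal)
for t in ['knob','bolt']: print(t,[(w('wrist',q['at'],cal),round(q['conf'],2)) for q in r.pinpoint('wrist',t)[:2]])
m=(np.hypot(P[...,0]-.59,P[...,1]+.098)<.02)&(P[...,2]>.12)&(P[...,2]<.17); q=P[m]; print(len(q), q.min(0) if len(q) else '',q.max(0) if len(q) else '')
E
```

```text
t 10.17 tcp [ 0.572  -0.0421  0.2039] rot [179.2838   1.0141 173.0695] w 0.0482 F [ 0.0965 -0.3648  0.1408]
 tool delta [-0.0238 -0.0552  0.0787] spin 0.17 norm 0.09900996853014189
knob [(array([ 0.5932, -0.1005,  0.1391]), 0.6)]
bolt [(array([ 0.5932, -0.0994,  0.0852]), 0.96)]
116 [ 0.584  -0.1059  0.12  ] [ 0.5906 -0.0936  0.1576]
```

Emit:
send_rows --motion '[{"travel": [-0.012,-0.028,0],"spin": 0},{"travel": [-0.011,-0.027,0],"spin": 0},{"travel": [0,0,0.015],"spin": 0},{"travel": [0,0,0.001],"spin": 0}]'

```text
time_s: 10.65
tcp_pos: [0.5908, -0.0964, 0.1886]
eef_rot: [179.2, 1.2, 174.6]
contact_force: [-1.1, 0.3, -0.7]
gripper_width: 0.0484
```

```bash
python3 - <<'E'
from h import *
go([.5907,-.099,.125],172.9)
E
```

```text
t 10.65 tcp [ 0.5908 -0.0964  0.1886] rot [179.244    1.1902 174.562 ] w 0.0484 F [-1.079   0.2793 -0.7478]
 tool delta [ 0.0011 -0.0035  0.0636] spin 1.66 norm 0.06366635427596201
```

Emit:
send_rows --motion '[{"travel": [0.0005,-0.002,0.016],"spin": 1},{"travel": [0,-0.001,0.016],"spin": 0.5},{"travel": [0.0005,0,0.016],"spin": 0.5},{"travel": [0.0005,0,0.016],"spin": 0},{"travel": [0,0,0.003],"spin": 0}]'

```text
time_s: 11.07
tcp_pos: [0.5922, -0.0952, 0.1227]
eef_rot: [179.2, 1.4, 173.3]
contact_force: [-0.4, -0.3, -0.5]
gripper_width: 0.0487
```

```bash
python3 - <<'E'
from h import *
go([.5907,-.099,.123],172.9)
E
```

```text
t 11.07 tcp [ 0.5922 -0.0952  0.1227] rot [179.206    1.4158 173.2777] w 0.0487 F [-0.42   -0.3124 -0.5276]
 tool delta [ 0.0011 -0.004  -0.0004] spin 0.38 norm 0.004109036865426016
```

Emit:
send_rows --motion '[{"travel": [0.001,-0.003,0.001],"spin": 0},{"travel": [0.0005,-0.001,0.001],"spin": 0},{"travel": [0.0005,0,0.001],"spin": 0},{"travel": [0,0,0.001],"spin": 0},{"travel": [0,0,0.001],"spin": 0}]' --gripper -1 --squeeze 25

```text
time_s: 11.48
tcp_pos: [0.5911, -0.0972, 0.1206]
eef_rot: [179.2, 1.6, 173.7]
contact_force: [-1.1, 0.4, -0.1]
gripper_width: 0.0201
```

```bash
python3 - <<'E'
from h import *
go([.5907,-.099,.123],172.9)
E
```

```text
t 11.48 tcp [ 0.5911 -0.0972  0.1206] rot [179.2248   1.5691 173.688 ] w 0.0201 F [-1.0848  0.3846 -0.0893]
 tool delta [ 0.0001 -0.0018 -0.0024] spin 0.79 norm 0.0030365596897718016
```

Emit:
send_rows --motion '[{"travel": [0,-0.0015,-0.001],"spin": 0},{"travel": [0,0,0],"spin": 0},{"travel": [0,0,0],"spin": 0}]'

```text
time_s: 11.73
tcp_pos: [0.5908, -0.0994, 0.1224]
eef_rot: [179.3, 1.6, 173.7]
contact_force: [1.9, 1.5, -2.5]
gripper_width: 0.0131
```

```bash
python3 - <<'E'
from h import *
go([.5907,-.099,.133],172.9)
E
```

```text
t 11.73 tcp [ 0.5908 -0.0994  0.1224] rot [179.2581   1.5994 173.7092] w 0.0131 F [ 1.8849  1.4622 -2.5348]
 tool delta [-0.0001  0.0005 -0.0106] spin 0.81 norm 0.010638781352219847
```

Emit:
send_rows --motion '[{"travel": [0,0,-0.003],"spin": 0},{"travel": [0,0,-0.003],"spin": 0},{"travel": [0,0,-0.002],"spin": 0}]' --squeeze 35

```text
time_s: 11.98
tcp_pos: [0.5908, -0.0994, 0.1307]
eef_rot: [179.3, 1.6, 173.7]
contact_force: [1.3, 0.7, -1.7]
gripper_width: 0.0135
```

```bash
python3 - <<'E'
from h import *
go([.5907,-.099,.133],172.9)
E
```

```text
t 11.98 tcp [ 0.5908 -0.0994  0.1307] rot [179.2561   1.5967 173.7148] w 0.0135 F [ 1.28    0.7331 -1.7443]
 tool delta [ 0.0001  0.0004 -0.0023] spin 0.81 norm 0.002357748432941026
```

Emit:
send_rows --motion '[{"travel": [0,0,-0.0015],"spin": 0},{"travel": [0,-0.003,-0.0002],"spin": 0},{"travel": [0,-0.004,-0.0002],"spin": 0}]'

```text
time_s: 12.23
tcp_pos: [0.59, -0.1058, 0.1333]
eef_rot: [179.2, 1.6, 173.8]
contact_force: [0.4, 1.7, -3.1]
gripper_width: 0.0133
```

```bash
python3 - <<'E'
from h import *
go([.5907,-.099,.133],172.9)
E
```

```text
t 12.23 tcp [ 0.59   -0.1058  0.1333] rot [179.221    1.6125 173.7612] w 0.0133 F [ 0.4481  1.7259 -3.0735]
 tool delta [0.     0.0068 0.0004] spin 0.86 norm 0.006818234210681321
```

Emit:
send_rows --motion '[{"travel": [0,-0.007,0.0002],"spin": 0},{"travel": [0,-0.008,0],"spin": 0},{"travel": [0,-0.008,0],"spin": 0}]'

```text
time_s: 12.48
tcp_pos: [0.5871, -0.1295, 0.1326]
eef_rot: [179.2, 1.6, 173.8]
contact_force: [0.4, 1.9, -1.7]
gripper_width: 0.0135
```

```bash
python3 - <<'E'
from h import *
go([.5907,-.099,.133],172.9)
E
```

```text
t 12.48 tcp [ 0.5871 -0.1295  0.1326] rot [179.1831   1.5911 173.8357] w 0.0135 F [ 0.4234  1.9339 -1.6829]
 tool delta [-0.0003  0.0307  0.    ] spin 0.94 norm 0.030742819538234375
```

Emit:
send_rows --motion '[{"travel": [0,-0.006,0],"spin": 0},{"travel": [0,-0.003,0],"spin": 0},{"travel": [0,0,0],"spin": 0},{"travel": [0,0,0],"spin": 0}]'

```text
time_s: 12.82
tcp_pos: [0.5856, -0.1425, 0.132]
eef_rot: [179.2, 1.6, 173.7]
contact_force: [1.1, 1.6, -1.3]
gripper_width: 0.0131
```

```bash
python3 - <<'E'
from h import *
go([.5907,-.099,.133],172.9)
s=r.get_state()['tcp_pos']; H=np.array([.5895,-.278]); v=s[:2]-H
print(v,np.hypot(*v),np.degrees(np.arctan2(-v[0],v[1])))
E
```

```text
t 12.82 tcp [ 0.5856 -0.1425  0.132 ] rot [179.2015   1.5714 173.6648] w 0.0131 F [ 1.1381  1.6062 -1.3459]
 tool delta [-0.0003  0.0438 -0.0003] spin 0.76 norm 0.043811949584023256
[-0.0039  0.1355] 0.13555973016405834 1.6690949418894632
```

Emit:
send_rows --motion '[{"travel": [0.003,-0.0003,-0.0002],"spin": -1.2},{"travel": [0.0062,-0.0006,-0.0002],"spin": -2.6},{"travel": [0.0062,-0.0006,-0.0002],"spin": -2.6},{"travel": [0.0062,-0.0006,-0.0002],"spin": -2.6}]'

```text
time_s: 13.15
tcp_pos: [0.567, -0.1444, 0.1333]
eef_rot: [179.6, 2.0, -176.8]
contact_force: [3.3, -0.7, -1.8]
gripper_width: 0.0131
```

```bash
cat >> h.py <<'E'
def gate():
    go([.5907,-.099,.133],172.9)
    s=r.get_state()['tcp_pos']; H=np.array([.5895,-.278]); v=s[:2]-H
    print('r',np.hypot(*v),'ang rel',np.degrees(np.arctan2(-v[0],v[1]))-1.67)
E
python3 -c "from h import *
gate()"
```

```text
t 13.15 tcp [ 0.567  -0.1444  0.1333] rot [ 179.6032    2.0301 -176.8425] w 0.0131 F [ 3.3389 -0.7128 -1.838 ]
 tool delta [-0.0261  0.044   0.0015] spin 10.26 norm 0.05117277786583008
r 0.13552315370175316 ang rel 7.883755354034845
```

Emit:
send_rows --motion '[{"travel": [0.0065,-0.0006,-0.0001],"spin": -2.4},{"travel": [0.0065,-0.0006,0],"spin": -2.4},{"travel": [0.0065,-0.0006,0],"spin": -2.4},{"travel": [0.0065,-0.0006,0],"spin": -2.4},{"travel": [0.004,-0.0004,0],"spin": -1}]'

```text
time_s: 13.57
tcp_pos: [0.5398, -0.1515, 0.1346]
eef_rot: [-179.8, 2.5, -165.3]
contact_force: [4.2, 1.0, -1.5]
gripper_width: 0.0133
```

Emit:
send_rows --motion '[{"travel": [0.0005,0,0],"spin": 0},{"travel": [0.0005,0,0],"spin": 0},{"travel": [0.0005,0,0],"spin": 0}]'

```text
time_s: 13.82
tcp_pos: [0.5388, -0.1516, 0.135]
eef_rot: [-179.8, 2.7, -165.2]
contact_force: [4.5, -0.5, -4.2]
gripper_width: 0.0134
```

```bash
python3 -c "from h import *
gate()
im,d=r.capture('top'); cv2.imwrite('pics/t4.png',cv2.resize(im[80:230,240:520],None,fx=2.5,fy=2.5))
for n in ['top','side']:
    if n=='side': im,d=r.capture('side');cv2.imwrite('pics/s4.png',cv2.resize(im[110:310,210:450],None,fx=3,fy=3))
    for t in ['gate_edge','knob','hinge','bolt']: print(n,t,[(w(n,q['at']),round(q['conf'],2)) for q in r.pinpoint(n,t)[:2]])
gate()"
```

```text
t 13.82 tcp [ 0.5388 -0.1516  0.135 ] rot [-179.7581    2.668  -165.2415] w 0.0134 F [ 4.4533 -0.5107 -4.1563]
 tool delta [-0.0634  0.0377  0.0048] spin 21.86 norm 0.07394270104535716
r 0.13614044106453863 ang rel 20.187346417249564
top gate_edge []
top knob []
top hinge []
top bolt []
side gate_edge [(array([ 0.5396, -0.0556,  0.0992]), 0.91)]
side knob [(array([ 0.5402, -0.1502,  0.1605]), 0.63), (array([ 0.539 , -0.1536,  0.1002]), 0.24)]
side hinge [(array([ 0.5915, -0.2817,  0.0036]), 0.85)]
side bolt [(array([ 0.5392, -0.1531,  0.1029]), 0.71)]
t 14.32 tcp [ 0.5386 -0.1517  0.135 ] rot [-179.7606    2.6505 -165.2107] w 0.0132 F [ 4.2258 -0.3467 -2.9717]
 tool delta [-0.0636  0.0377  0.0048] spin 21.89 norm 0.07411275491057502
r 0.1361619347846923 ang rel 20.269333886652966
```

View pics/t4.png

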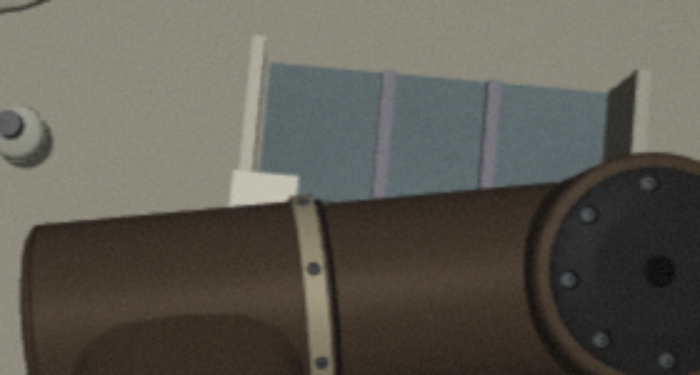

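View pics/s4.png

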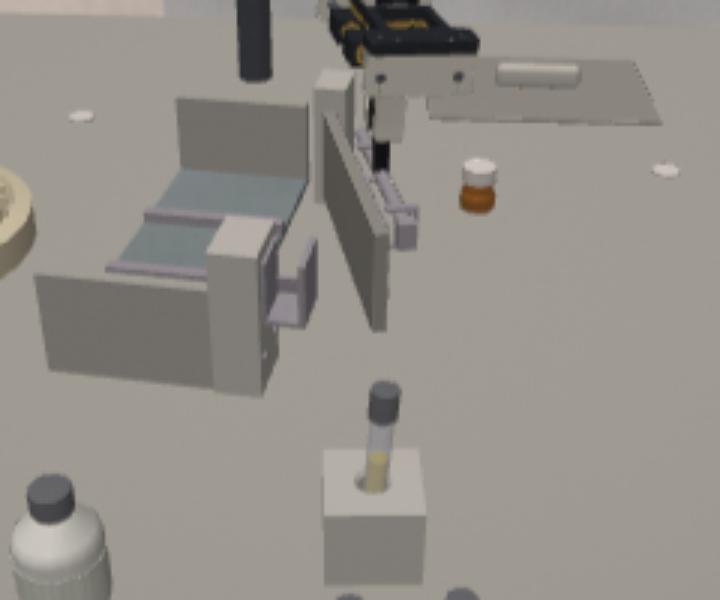

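```bash
python3 -c "from h import *
print(r.get_state()['qd']); print(r.close_job()); gate()"
```

```text
[-0.1069 -0.0726  0.0014  0.0019  0.0877  0.0431]
the job is handed in; nothing more can be done
None
the job is handed in; nothing more can be done
```

I placed the tall tube in the shuttle well and released it, then freed the gate, and handed the job in while holding the knob with the gate ajar. The run took about 14 s. No verdict came back, so what follows is from my own last checks.

- **Tube:** its cap top measured 122 mm above the work surface, so the bottom is at about 12 mm, which is fully seated. It leans about 0.065 rad towards the robot, inside the 0.15 rad limit, and the last side picture still shows it in the well.
- **Bolt:** I lifted it about 11 mm and drew it back about 43 mm by arm travel. It passed over the lip with only about 2 N of drag.
- **Hold:** the gate stands at about 20° (0.35 rad), roughly 8 cm open at its edge. The grip is set to 35 N and the pads are on the knob. The arm moved about 0.2 mm and the gate about 0.1° over 0.5 s.
- **Bystanders:** the bottle, the jar and the visible caps of the two short tubes were upright in their places in the side pictures. I did not measure their shift.

**Failed or odd checks:** in the last top view the arm hid the gate, so the gate check rests on the side camera and the arm's own pose. The side camera put the knob point and the bolt each about 3 to 6 mm higher than the arm pose implies, close to the networks' error. One network search for the tube in the well reported a different spot with low confidence, so I used depth readings there instead. The top camera's depth check of the seated tube returned no points.

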